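# Size an unmarked jack pin in the gauge plate

### The job

The shoe-last jack pin standing alone in the single holder has lost its size mark. Take it to the steel gauge plate and try it gently, hole by hole, until you have felt one hole refuse it and the next wider one take it; leave it standing there, pushed fully home with its collar flat on the plate, and let go. Never force it, and leave the two pins in the rack and the other things on the bench where they are.

Things in the scene. Friction and masses are not known exactly. Their poses are not given: they have to be found in the camera images.
- pin_a: One of three outwardly alike upright steel pins, 0.13 to 0.21 kg. Origin: centre of the shank's tip (lowest point), z up the axis. From the tip: shank 42 mm long, end edge bevelled 0.8 mm; collar 34 mm dia., 6 mm thick, its underside the shoulder; round grip 20 mm dia., 46 mm long. Shanks are 10, 14 and 18 mm dia., one of each, which is which unmarked. At the start one pin stands in the holder, two in the rack.
- pin_b: One of three outwardly alike upright steel pins, 0.13 to 0.21 kg. Origin: centre of the shank's tip (lowest point), z up the axis. From the tip: shank 42 mm long, end edge bevelled 0.8 mm; collar 34 mm dia., 6 mm thick, its underside the shoulder; round grip 20 mm dia., 46 mm long. Shanks are 10, 14 and 18 mm dia., one of each, which is which unmarked. At the start one pin stands in the holder, two in the rack.
- pin_c: One of three outwardly alike upright steel pins, 0.13 to 0.21 kg. Origin: centre of the shank's tip (lowest point), z up the axis. From the tip: shank 42 mm long, end edge bevelled 0.8 mm; collar 34 mm dia., 6 mm thick, its underside the shoulder; round grip 20 mm dia., 46 mm long. Shanks are 10, 14 and 18 mm dia., one of each, which is which unmarked. At the start one pin stands in the holder, two in the rack.
- gauge: Beech stand of the hole gauge, fixed to the bench. Origin on the bench under its centre; y along the row of holes, x across. Its 56 x 164 x 12 mm aluminium plate (top 70 mm above the bench, holes at y = 57, 19, -19, -57 mm) rides on springs: gives way above about 3 N, then 1 mm per 3 N. A shank enters a hole 1.2 mm wider than itself, not the next tighter one. Over 30 N on the plate is forcing.
- hole0 (a point): Centre of the mouth of the gauge plate's tightest hole, 7.2 mm in diameter, at the plate's top face (70 mm above the bench). The hole goes straight through the 12 mm plate; z is up. There is 58 mm of free height below the plate.
- hole1 (a point): Centre of the mouth of the gauge plate's second tightest hole, 11.2 mm in diameter, at the plate's top face (70 mm above the bench). The hole goes straight through the 12 mm plate; z is up. There is 58 mm of free height below the plate.
- hole2 (a point): Centre of the mouth of the gauge plate's second widest hole, 15.2 mm in diameter, at the plate's top face (70 mm above the bench). The hole goes straight through the 12 mm plate; z is up. There is 58 mm of free height below the plate.
- hole3 (a point): Centre of the mouth of the gauge plate's widest hole, 19.2 mm in diameter, at the plate's top face (70 mm above the bench). The hole goes straight through the 12 mm plate; z is up. There is 58 mm of free height below the plate.
- holder_mouth (a point): Centre of the top of the single holder, a fixed beech block 70 x 70 x 50 mm with one upright bore 21 mm in diameter; this point is 50 mm above the bench. The pin to be sized stands here, its collar resting on the block and its tip 8 mm above the bench.
- rack_mouth0 (a point): Centre of the top of one of the two bores (21 mm) of the rack, a fixed beech block 70 x 150 x 50 mm; the bores are 76 mm apart along its length. 50 mm above the bench. A pin to be left alone stands here.
- rack_mouth1 (a point): Centre of the top of the other bore of the rack, 50 mm above the bench. A pin to be left alone stands here.
- shoe_last: Bystander: loose wooden shoe last, 250 mm long, 80 mm wide, 128 mm high at the ankle; origin under its middle, toe to +x.
- glue_bottle: Bystander: loose blue glue bottle with a conical nozzle, 60 mm in diameter, 145 mm high, standing; origin at the centre of its base.
- mallet: Bystander: loose hammer lying on the bench, 260 mm long, along its own x.
There are look-alikes about, which are no part of the job. Leave any pink or red look-alike of the part that bears rack_mouth0 alone.

How it is judged:
By the outcome, as a careful person would: the job done as asked, in the order asked, and still so for the second after the job is handed in, with the robot touching nothing.
It also fails if it takes over 72 s, if anything falls off the work surface, if the arm or the gripper's body presses on something with over 40 N, if the wrist force passes 120 N, or if a joint passes its speed limit or range.

### The arm

A 6-joint arm with a two-finger parallel gripper is mounted at the origin on the work surface. World frame = base frame: x ahead of the robot, y to its left, z up, the work surface at z = 0. Lengths are in m, angles in degrees, forces in N, time in s.
With the tool pointing down it reaches from about 0.25 to 0.725 m from the base axis. Payload 9.7 kg.
Tool frame: the origin (TCP) lies where the fingers leave the gripper's body, on its centre line; the fingertips stand 73 mm ahead of it and the grasp point (between the pads) lies 54 mm ahead of it; z points along the fingers, y is the line along which they close (so a half turn about z gives the same grasp; the last joint's range is limited). The gripper opens to 85 mm and grips with 20 to 120 N. Pads are 22 mm wide; open, the fingers measure 114 mm over their backs; the gripper's body (76 mm by 85 mm) begins 54 mm behind the grasp point. The pads swing forward as they close: fully open they stand 13 mm farther back than shut.
Start: joints at [-73.224, 4.979, 10.078, 95.1, 0, 90], TCP at [0.159, -0.527, 0.304] pointing down, gripper open.
Joint ranges: [-179.16, 179.16], [-48.56, 103.87], [-65.8, 70.77], [-126.05, 130.52], [-82.76, 87.17], [-180, 180]. Speed limits (degrees/s): [127.2, 127.2, 147.25, 180, 180, 180].

### API

Orientations are given as [roll, pitch, yaw] about the fixed x, y, z axes, in that order (R = Rz(yaw) Ry(pitch) Rx(roll)).
In Python, from workcell import sensors, imaging, bot gives the robot as it stands.
- The arm moves only by the tool apply_moves, never from a script. Its argument "rows" is a list of rows, each a list of 3 entries, a list of its own where there are three numbers: the shift along the tool's x, y, z in units of 10 cm (1.0 is 10 cm), then the turn, a rotation vector about the tool's x, y, z in units of 30 degrees (1.0 is 30 degrees), then the opening, from 0 (shut) to 1 (fully open). A call has 1 to 20 rows; each row is the pose to reach, as a shift and turn from the pose commanded when the call began, along the tool's axes at that moment; what a row does not reach only later rows make up. A row lasts 1/10 s, in which the tool goes at most 50 mm and 8.59 degrees, less where a joint would pass 70% of its speed; a pose out of reach is approached as far as the arm can. A call with a number of a shift or a turn outside -1 to 1 is refused whole. A call with a gripper value outside its range is refused whole. The fingers move at their own pace and stop on an object; "force" is the grip in N (left out, the last holds). Time passes only in rows, so rows that repeat a pose let the fingers close. It gives the time, the measured TCP pose, the force, the opening and the grip force at its end, in the units of the state.
- sensors.get_obs(): the state, without advancing time (a new reading comes with each control period).
- imaging.camera(name): name is "side" or "top"; returns (picture, depth): 400x640x3 uint8, red, green, blue; 400x640 float32, m along the optical axis (not along the pixel's ray), 0 where there is no reading.
- imaging.get_calibration(name): a dict with "intrinsics" (3x3 intrinsics, pixels), "world_from_camera" (4x4, takes a point from camera to world coordinates). Camera axes: x right, y down, z forward; pixel columns grow to the right and rows downward; lengths in m; the calibration is good to about 2 mm. A picture is of the moment at which its call begins. get_calibration takes no time and is no camera call.
- bot.job_done(): hands the job in; it is judged then, once.
The state is a dict: "time": time; "q": joint angles; "qd": joint speeds; "joint_efforts": joint torques, N m; "ee_pos": TCP position; "tcp_rot": TCP orientation; "wrist_force": force on the tool from outside, world axes, zero at the start; "torque": the same for the moment, N m; "opening": finger opening in m; "grasp_force": force on a finger pad.
Only numpy, scipy, OpenCV 4.12 (cv2) and the standard library are available. Lean on these libraries where they do the work, as an engineer would, in place of code of your own. Each camera call takes 0.05 s, during which the arm holds its last target. There are 200 camera calls.

## Working session

There is one attempt and no reset: what is moved stays moved. The work goes in short steps, Python scripts to look and compute and a tool call to move; the robot and the scene stay as the last step left them, time stands still between calls to the robot, and variables do not carry over. Pictures are saved under pics/ and viewed, at most 10 in all, crops included, and the job is handed in when it is done.

Besides the shell and the picture viewer there is one more tool, called after ">>>" as name([rows], argument=value, ...), one row to a line, values as JSON. apply_moves: Moves the arm, as the interface text tells. Its arguments: {"type":"object","properties":{"rows":{"type":"array"},"force":{"type":"number"}},"required":["rows"]}

```bash
mkdir -p pics; cat > h.py <<'E'
import numpy as np, cv2
from workcell import sensors, imaging, bot
def snap(n,tag):
    p,d=imaging.camera(n); np.savez(f'pics/{tag}.npz',p=p,d=d)
    cv2.imwrite(f'pics/{tag}.png',p[:,:,::-1]); return p,d
def pts(n,d):
    c=imaging.get_calibration(n);K=np.array(c['intrinsics']);T=np.array(c['world_from_camera'])
    v,u=np.mgrid[:d.shape[0],:d.shape[1]]
    P=np.stack([(u-K[0,2])/K[0,0]*d,(v-K[1,2])/K[1,1]*d,d],-1)
    return P@T[:3,:3].T+T[:3,3]
def ray(n,u,v,z):
    c=imaging.get_calibration(n);K=np.array(c['intrinsics']);T=np.array(c['world_from_camera'])
    r=T[:3,:3]@np.linalg.solve(K,[u,v,1.]);o=T[:3,3];return o+r*(z-o[2])/r[2]
E
python3 - <<'E'
from h import *
for n in('top','side'):
    snap(n,n+'0');c=imaging.get_calibration(n);print(n,np.round(c['intrinsics'],1),np.round(c['world_from_camera'],3))
print(sensors.get_obs())
E
```

```text
top [[431.9   0.  314. ]
 [  0.  431.9 199.6]
 [  0.    0.    1. ]] [[ 0.024 -0.995  0.098  0.438]
 [-0.999 -0.026 -0.02  -0.008]
 [ 0.023 -0.097 -0.995  1.058]
 [ 0.     0.     0.     1.   ]]
side [[458.5   0.  310.9]
 [  0.  458.5 203.7]
 [  0.    0.    1. ]] [[ 0.982 -0.147  0.122  0.398]
 [-0.19  -0.695  0.693 -0.889]
 [-0.017 -0.704 -0.71   0.947]
 [ 0.     0.     0.     1.   ]]
{'time': 0.1, 'q': array([-7.32236034e+01,  5.00881629e+00,  1.00379015e+01,  9.50998306e+01,
       -3.07983904e-04,  8.99992439e+01]), 'qd': array([-0.03793115,  0.02135452,  0.051896  ,  0.08401733, -0.04247835,
       -0.0462941 ]), 'joint_efforts': array([-2.44842349e-04, -5.21561229e+01,  4.65652299e+01,  1.59715506e-02,
       -4.93456719e-05, -7.62344854e-06]), 'ee_pos': array([ 0.15871377, -0.52647306,  0.3032358 ]), 'tcp_rot': array([-1.79929255e+02,  3.07050074e-04,  1.67771531e+01]), 'wrist_force': array([ 0.09744314, -0.45146945,  0.11534444]), 'torque': array([-0.00632922, -0.04214132, -0.03132138]), 'grasp_force': 0.0, 'opening': 0.08514821164214073}
```

View pics/top0.png

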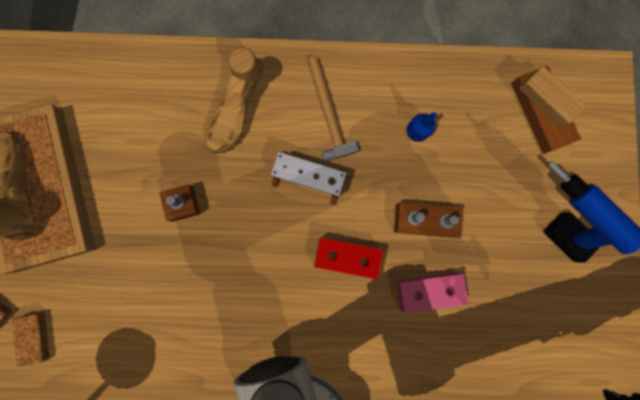

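View pics/side0.png

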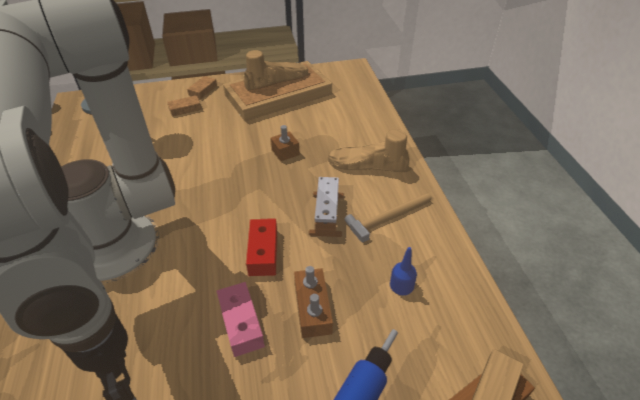

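The top view shows the single holder's pin at about (178,202), the gauge plate around (310,174), the rack at (430,218) and red/pink look-alikes below it. The side view shows the same pin at (284,133) and the gauge at (326,200), with its holes widening toward the camera. Next I'll measure these from zoomed crops.

```bash
python3 - <<'E'
from h import *
t=np.load('pics/top0.npz');s=np.load('pics/side0.npz')
def crop(p,u0,v0,w,h,k): return cv2.resize(p[v0:v0+h,u0:u0+w,::-1],(w*k,h*k),interpolation=cv2.INTER_CUBIC)
a=crop(t['p'],260,140,100,70,8)[:560];cv2.imwrite('pics/c1.png',a)
b=np.hstack([crop(t['p'],150,175,60,60,6),crop(s['p'],260,115,60,60,6)]);
cv2.imwrite('pics/c2.png',b)
for n,z,(u0,v0,w,h) in(('top',t,(265,145,90,62)),('side',s,(305,170,45,60)),('top',t,(155,178,50,45)),('side',s,(268,118,36,46))):
    P=pts(n,z['d'])[v0:v0+h,u0:u0+w].reshape(-1,3)
    hz=np.histogram(P[:,2],bins=np.arange(0,.14,.005));print(n,hz[0])
    for lo,hi in((.062,.076),(.043,.056),(.085,.11)):
        q=P[(P[:,2]>lo)&(P[:,2]<hi)]
        if len(q)>5: print(lo,len(q),q.mean(0).round(4),np.median(q,0).round(4),cv2.minAreaRect((q[:,:2]*1000).astype(np.float32)))
E
```

```text
top [1149   55   87   46  185  114    2    5    2    7    1   15   45 1061
  525    0    0    0    0    0    0    0    0    0    0    0    0    0]
0.062 1618 [ 0.5962 -0.0103  0.0691] [ 0.5965 -0.0097  0.0692] ((596.2005615234375, -11.733688354492188), (164.23574829101562, 56.86455154418945), 74.31659698486328)
0.043 10 [ 0.5669 -0.0143  0.0486] [ 0.5569 -0.0515  0.0482] ((569.5541381835938, -5.493507385253906), (160.4279327392578, 1.283950686454773), 74.34862518310547)
side [689  29  30  14  19  25  29  21  32  46  19  23  44 486 366   3   0   0
   0   0   0   0   0   0   0   0   0   0]
0.062 880 [ 0.5936 -0.0206  0.0695] [ 0.594  -0.0213  0.0697] ((594.9195556640625, -15.627662658691406), (171.4118194580078, 56.05345916748047), 74.44169616699219)
0.043 75 [ 0.5761 -0.0904  0.0484] [ 0.5767 -0.0926  0.0485] ((584.9578857421875, -24.53771209716797), (151.02565002441406, 52.958763122558594), 81.39171600341797)
top [487  21  24  19  23  17  27  23  30 440 310  51   7   7   6   8   4   5
   7  17  47   2   0   0   0   0   0   0]
0.062 18 [0.521  0.2859 0.0697] [0.5194 0.2852 0.0699] ((5
[... 291 characters left out ...]
0.2892 0.1008] ((522.9967041015625, 290.79443359375), (17.897815704345703, 18.065372467041016), 9.494709968566895)
side [432  34  36  35  27  35  38  32  40 158 100  25   9   9   6   9   8   8
   7  12  19   1   0   0   0   0   0   0]
0.062 24 [0.5211 0.2818 0.0689] [0.52   0.2814 0.068 ] ((522.5050659179688, 282.2162170410156), (18.178409576416016, 9.428409576416016), 8.263994216918945)
0.043 285 [0.5213 0.2811 0.0494] [0.5186 0.2775 0.0492] ((523.1785888671875, 288.4252624511719), (74.3690185546875, 76.76013946533203), 16.34332847595215)
0.085 47 [0.5218 0.2847 0.0969] [0.5214 0.2836 0.0979] ((522.149658203125, 286.6090393066406), (19.47808074951172, 19.466304779052734), 83.41533660888672)
```

View pics/c1.png

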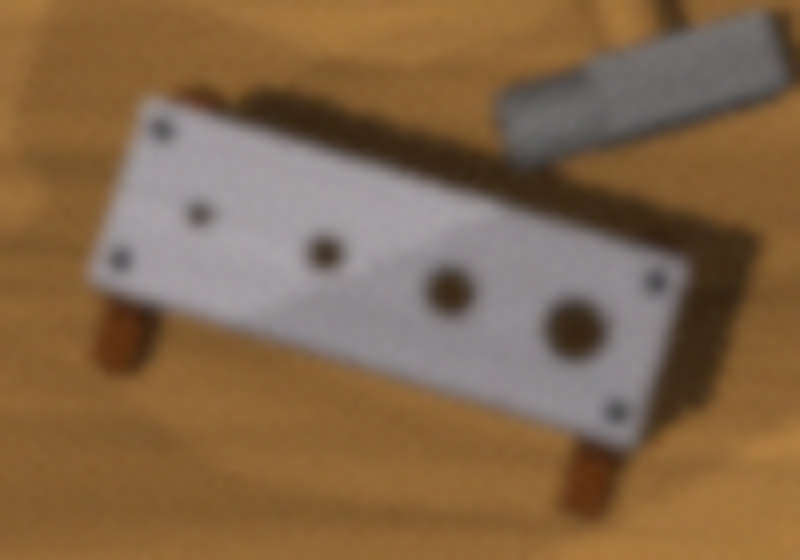

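View pics/c2.png

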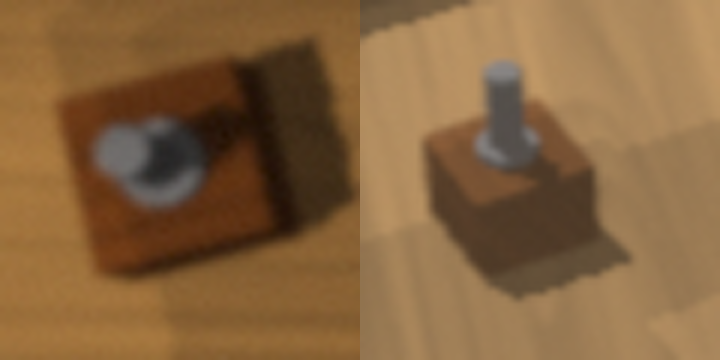

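Crop 1 shows the hole centres at about (200,214), (325,254), (450,292) and (574,330), or (285,167) to (332,181) in the full top view, tightest at left. Crop 2 shows the pin upright in the holder in both views. Next I'll triangulate both the holes and the pin top.

```bash
cat >> h.py <<'E'
def proj(n,X):
    c=imaging.get_calibration(n);K=np.array(c['intrinsics']);T=np.linalg.inv(np.array(c['world_from_camera']))
    q=K@(T[:3,:3]@np.asarray(X)+T[:3,3]);return q[:2]/q[2]
def tri(uv):
    A=[];b=[]
    for n,(u,v) in uv.items():
        c=imaging.get_calibration(n);K=np.array(c['intrinsics']);T=np.array(c['world_from_camera'])
        r=T[:3,:3]@np.linalg.solve(K,[u,v,1.]);r/=np.linalg.norm(r);M=np.eye(3)-np.outer(r,r);A.append(M);b.append(M@T[:3,3])
    X=np.linalg.lstsq(np.vstack(A),np.hstack(b),rcond=None)[0]
    return X,[np.round(np.array(uv[n])-proj(n,X),2) for n in uv]
E
python3 - <<'E'
from h import *
t=np.load('pics/top0.npz')['p'];s=np.load('pics/side0.npz')['p']
def hole(p,u,v,r):
    g=cv2.cvtColor(p,cv2.COLOR_RGB2GRAY).astype(float);y,x=np.mgrid[:400,:640]
    for _ in range(6):
        m=(np.hypot(x-u,y-v)<r);ring=(np.hypot(x-u,y-v)<r+1.5)&~m
        w=np.clip(np.median(g[ring])-8-g,0,None)*m; u,v=(w*x).sum()/w.sum(),(w*y).sum()/w.sum()
    return u,v
c=np.array([.5955,-.0137,.0695]);a=np.deg2rad(-15.7);d=np.array([-np.sin(a),np.cos(a),0])
for i,yy in enumerate((.057,.019,-.019,-.057)):
    X=c+d*yy; r=[3,3.5,4.5,5.5][i]
    ht=hole(t,*([284.6,166.4],[300.2,171.3],[315.8,176.1],[331.3,180.8])[i],r); hs=hole(s,*proj('side',X),r)
    X3,res=tri({'top':ht,'side':hs}); print(i,np.round(ht,2),np.round(hs,2),proj('side',X).round(1),X3.round(4),res,ray('top',*ht,.07).round(4),ray('side',*hs,.07).round(4))
# pin grip top centre, from crop
pt=((122+.5)/6-.5+150,(150+.5)/6-.5+175); ps=((504-360+.5)/6-.5+260,(70+.5)/6-.5+115)
print(tri({'top':pt,'side':ps}),ray('top',*pt,.102),ray('side',*ps,.102))
# collar top centre
pt=((157+.5)/6-.5+150,(163+.5)/6-.5+175); ps=((507-360+.5)/6-.5+260,(147+.5)/6-.5+115)
print(tri({'top':pt,'side':ps}),ray('top',*pt,.056),ray('side',*ps,.056))
E
```

```text
0 [284.53 166.27] [327.66 182.77] [327.5 182.4] [0.6116 0.0422 0.067 ] [array([-0.,  0.]), array([ 0., -0.])] [0.611 0.042 0.07 ] [0.6108 0.039  0.07  ]
1 [300.24 171.25] [326.8  192.28] [326.7 191.7] [0.601  0.0054 0.0663] [array([ 0., -0.]), array([-0.,  0.])] [0.6004 0.0054 0.07  ] [0.6001 0.0017 0.07  ]
2 [315.83 176.01] [326.21 201.81] [325.9 201.4] [ 0.5911 -0.031   0.0666] [array([-0.01,  0.12]), array([ 0.1 , -0.02])] [ 0.5903 -0.0309  0.07  ] [ 0.5906 -0.0343  0.07  ]
3 [331.48 180.78] [325.52 211.93] [325.1 211.5] [ 0.5811 -0.0676  0.0665] [array([-0.02,  0.17]), array([ 0.15, -0.03])] [ 0.5802 -0.0674  0.07  ] [ 0.5808 -0.0708  0.07  ]
(array([0.52455372, 0.29159317, 0.0993788 ]), [array([-0.02,  0.23]), array([ 0.16, -0.03])]) [0.52379819 0.29079166 0.102     ] [0.5246837  0.28796586 0.102     ]
(array([0.52393986, 0.29390669, 0.04785745]), [array([ 0., -0.]), array([-0.,  0.])]) [0.52325173 0.29147501 0.056     ] [0.52279596 0.2831948  0.056     ]
```

>>> apply_moves([
  [[0.84,-0.97,0],[0,0,0],1],
  [[0.84,-0.97,0],[0,0,0],1],
  [[0.84,-0.97,0],[0,0,0],1],
])

```text
time: 0.4
ee_pos: [0.2117, -0.4071, 0.3036]
tcp_rot: [-179.9, -0.0, 16.8]
wrist_force: [0.8, 0.4, 0.3]
opening: 0.0855
grasp_force: 0.0
```

>>> apply_moves([
  [[0.84,-0.97,0],[0,0,0],1],
  [[0.84,-0.97,0],[0,0,0],1],
  [[0.84,-0.97,0],[0,0,0],1],
])

```text
time: 0.7
ee_pos: [0.264, -0.2898, 0.3039]
tcp_rot: [-180.0, -0.0, 16.8]
wrist_force: [1.1, -0.7, -0.0]
opening: 0.0855
grasp_force: 0.0
```

>>> apply_moves([
  [[0.84,-0.97,0],[0,0,0],1],
  [[0.84,-0.97,0],[0,0,0],1],
  [[0.84,-0.97,0],[0,0,0],1],
])

```text
time: 1.0
ee_pos: [0.3164, -0.1727, 0.3039]
tcp_rot: [-180.0, -0.0, 16.8]
wrist_force: [1.0, -0.5, 0.2]
opening: 0.0851
grasp_force: 0.0
```

>>> apply_moves([
  [[0.84,-0.97,0],[0,0,0],1],
  [[0.84,-0.97,0],[0,0,0],1],
  [[0.84,-0.97,0],[0,0,0],1],
])

```text
time: 1.3
ee_pos: [0.369, -0.0554, 0.3037]
tcp_rot: [-180.0, -0.0, 16.9]
wrist_force: [0.5, 0.2, -0.1]
opening: 0.0854
grasp_force: 0.0
```

>>> apply_moves([
  [[0.84,-0.97,0],[0,0,0],1],
  [[0.84,-0.97,0],[0,0,0],1],
  [[0.84,-0.97,0],[0,0,0],1],
])

```text
time: 1.6
ee_pos: [0.4215, 0.0619, 0.3034]
tcp_rot: [-180.0, 0.0, 16.9]
wrist_force: [-1.5, -0.5, 0.1]
opening: 0.0854
grasp_force: 0.0
```

>>> apply_moves([
  [[0.84,-0.97,0],[0,0,0],1],
  [[0.84,-0.97,0],[0,0,0],1],
  [[0.84,-0.97,0],[0,0,0],1],
  [[0.84,-0.97,0],[0,0,0],1],
])

```text
time: 2.0
ee_pos: [0.4798, 0.1612, 0.3024]
tcp_rot: [-179.3, 0.1, 18.3]
wrist_force: [0.2, -0.4, -0.2]
opening: 0.0855
grasp_force: 0.0
```

```bash
python3 - <<'E'
from h import *
o=sensors.get_obs();print(o['q'].round(2),o['qd'].round(1),o['ee_pos'].round(4),o['tcp_rot'].round(2))
E
```

```text
[ 18.26  -0.97   3.8   94.89   0.74 179.95] [-2.1 -2.9 -2.1  1.5 -0.8  0.3] [0.4798 0.1612 0.3024] [-1.7926e+02  1.2000e-01  1.8310e+01]
```

>>> apply_moves([
  [[0,0,0],[0,0,-0.27],1],
  [[0.3,-0.3,0],[0,0,-0.54],1],
  [[0.6,-0.7,0],[0,0,-0.8],1],
  [[0.7,-0.9,0],[0,0,-0.94],1],
  [[0.7,-0.9,0],[0,0,-0.94],1],
])

```text
time: 2.5
ee_pos: [0.5173, 0.2682, 0.3039]
tcp_rot: [-179.3, -0.2, 46.6]
wrist_force: [-0.4, -0.9, -0.4]
opening: 0.0853
grasp_force: 0.0
```

>>> apply_moves([
  [[0,0,0.4],[0,0,-0.27],1],
  [[0,0,0.7],[0,0,-0.54],1],
  [[0,0,0.8],[0,0,-0.8],1],
  [[0,0,0.8],[0,0,-0.94],1],
  [[0,0,0.8],[0,0,-0.94],1],
  [[0,0,0.8],[0,0,-0.94],1],
])

```text
time: 3.1
ee_pos: [0.517, 0.2666, 0.2256]
tcp_rot: [-179.6, -0.6, 74.3]
wrist_force: [0.4, -0.1, 0.1]
opening: 0.0855
grasp_force: 0.0
```

```bash
cat >> h.py <<'E'
from scipy.spatial.transform import Rotation as Ro
def go(p,yaw=74.5):
    o=sensors.get_obs();R=Ro.from_euler('xyz',o['tcp_rot'],degrees=True)
    T=Ro.from_euler('xyz',[180,0,yaw],degrees=True)
    print('shift',(R.inv().apply(np.array(p)-o['ee_pos'])/.1).round(3),'turn',(np.rad2deg((R.inv()*T).as_rotvec())/30).round(3),'q',o['q'].round(1),'f',o['wrist_force'].round(1),o['ee_pos'].round(4),o['tcp_rot'].round(2))
E
python3 -c "
from h import *
go([.5238,.2898,.142])"
```

```text
shift [0.233 0.009 0.839] turn [-0.013 -0.02  -0.006] q [ 27.    8.3   5.1  86.6   0.7 132.7] f [ 0.4 -0.1  0.1] [0.517  0.2666 0.2256] [-179.62   -0.61   74.32]
```

>>> apply_moves([
  [[0.23,0.01,0],[-0.013,-0.02,-0.006],1],
  [[0.23,0.01,0.4],[-0.013,-0.02,-0.006],1],
  [[0.23,0.01,0.7],[-0.013,-0.02,-0.006],1],
  [[0.23,0.01,0.84],[-0.013,-0.02,-0.006],1],
  [[0.23,0.01,0.84],[-0.013,-0.02,-0.006],1],
  [[0.23,0.01,0.84],[-0.013,-0.02,-0.006],1],
])

```text
time: 3.7
ee_pos: [0.5242, 0.2904, 0.1427]
tcp_rot: [180.0, -0.1, 74.7]
wrist_force: [0.4, -0.9, 0.3]
opening: 0.0856
grasp_force: 0.0
```

```bash
python3 - <<'E'
from h import *
go([.5238,.2898,.142])
p,_=snap('side','s1'); q,_=snap('top','t1')
cv2.imwrite('pics/v1.png',np.hstack([cv2.resize(p[70:180,230:330,::-1],(400,440),interpolation=3),cv2.resize(q[130:240,130:230,::-1],(400,440),interpolation=3)]))
E
```

```text
shift [-0.006 -0.002  0.007] turn [ 0.001 -0.002  0.005] q [ 29.   11.5  -0.5  78.    0.  134.3] f [ 0.4 -0.9  0.3] [0.5242 0.2904 0.1427] [ 1.7996e+02 -5.0000e-02  7.4660e+01]
```

View pics/v1.png

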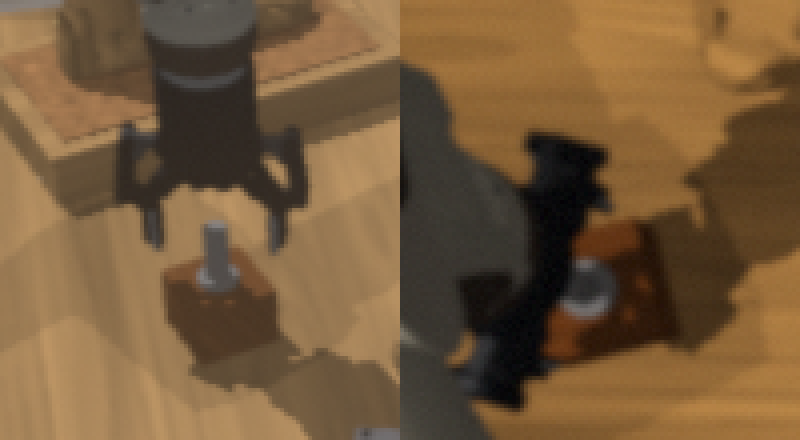

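The picture shows the pin at x≈215, centred between the open fingers at about 150 and 275 and standing upright. Closing gently.

>>> apply_moves([
  [[0,0,0],[0,0,0],0.2],
  [[0,0,0],[0,0,0],0.1],
  [[0,0,0],[0,0,0],0.1],
  [[0,0,0],[0,0,0],0.1],
  [[0,0,0],[0,0,0],0.1],
  [[0,0,0],[0,0,0],0.1],
  [[0,0,0],[0,0,0],0.1],
  [[0,0,0],[0,0,0],0.1],
], force=40)

```text
time: 4.6
ee_pos: [0.5238, 0.2905, 0.1415]
tcp_rot: [-180.0, -0.0, 74.7]
wrist_force: [-0.9, -0.0, 3.2]
opening: 0.0186
grasp_force: 39.0
```

>>> apply_moves([
  [[0,0,-0.1],[0,0,0],0.1],
  [[0,0,-0.4],[0,0,0],0.1],
  [[0,0,-0.7],[0,0,0],0.1],
  [[0,0,-0.9],[0,0,0],0.1],
  [[0,0,-0.9],[0,0,0],0.1],
  [[0,0,-0.9],[0,0,0],0.1],
  [[0,0,-0.9],[0,0,0],0.1],
])

```text
time: 5.3
ee_pos: [0.5234, 0.2902, 0.2297]
tcp_rot: [-179.9, 0.1, 74.7]
wrist_force: [0.3, 0.1, -1.5]
opening: 0.0187
grasp_force: 39.2
```

```bash
python3 - <<'E'
from h import *
# desired TCP over hole0 with tip ~15 mm above plate: tip is 0.142-0.008=0.1335 below TCP
go([.611,.0410,.2185])
p,_=snap('side','s2')
cv2.imwrite('pics/v2.png',cv2.resize(p[20:170,220:340,::-1],(480,600),interpolation=3))
E
```

```text
shift [-2.173  1.502  0.112] turn [-0.004  0.003  0.008] q [ 29.   10.9   8.5  87.7   0.  134.3] f [ 0.3  0.1 -1.5] [0.5234 0.2902 0.2297] [-1.7989e+02  9.0000e-02  7.4730e+01]
```

View pics/v2.png

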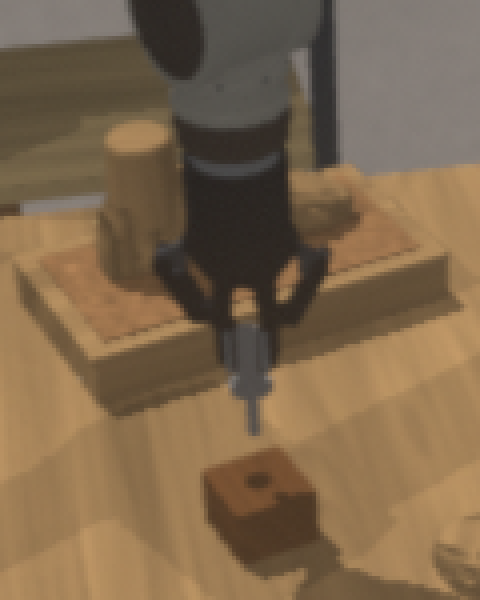

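The side view shows the pin hanging straight in the fingers, its tip at about (252,435) in the crop. The shank is roughly 12 px wide against a 40 px collar, so about 10 mm. It has cleared the holder, so I'll start at the tightest hole.

>>> apply_moves([
  [[-0.36,0.25,0],[0,0,0.004],0.1],
  [[-0.72,0.5,0],[0,0,0.008],0.1],
  [[-0.72,0.5,0],[0,0,0.008],0.1],
])

```text
time: 5.65
ee_pos: [0.5539, 0.2039, 0.23]
tcp_rot: [-179.9, 0.1, 74.3]
wrist_force: [0.3, 0.7, -0.6]
opening: 0.0185
grasp_force: 39.3
```

>>> apply_moves([
  [[-0.36,0.25,0],[0,0,0],0.1],
  [[-0.72,0.5,0],[0,0,0],0.1],
  [[-0.72,0.5,0],[0,0,0],0.1],
])

```text
time: 5.95
ee_pos: [0.5828, 0.1212, 0.23]
tcp_rot: [-179.9, 0.1, 74.3]
wrist_force: [-0.8, -0.2, -1.6]
opening: 0.0187
grasp_force: 39.4
```

>>> apply_moves([
  [[-0.36,0.25,0],[0,0,0],0.1],
  [[-0.73,0.5,0.1],[0,0,0],0.1],
  [[-0.73,0.5,0.1],[0,0,0],0.1],
  [[-0.73,0.5,0.1],[0,0,0],0.1],
  [[-0.73,0.5,0.1],[0,0,0],0.1],
])

```text
time: 6.45
ee_pos: [0.6103, 0.0422, 0.2208]
tcp_rot: [-179.9, -0.0, 74.5]
wrist_force: [0.7, 0.7, -0.6]
opening: 0.0187
grasp_force: 39.5
```

```bash
python3 - <<'E'
from h import *
go([.611,.0410,.2185])
p,_=snap('side','s3');t,_=snap('top','t3')
cv2.imwrite('pics/v3.png',np.hstack([cv2.resize(p[135:235,295:365,::-1],(420,600),interpolation=3),cv2.resize(t[130:200,265:310,::-1],(380,600),interpolation=3)]))
E
```

```text
shift [-0.009  0.01   0.023] turn [-0.002 -0.     0.001] q [  3.9  12.7   9.5  86.9   0.  109.4] f [ 0.7  0.7 -0.6] [0.6103 0.0422 0.2208] [-179.93   -0.     74.52]
```

View pics/v3.png

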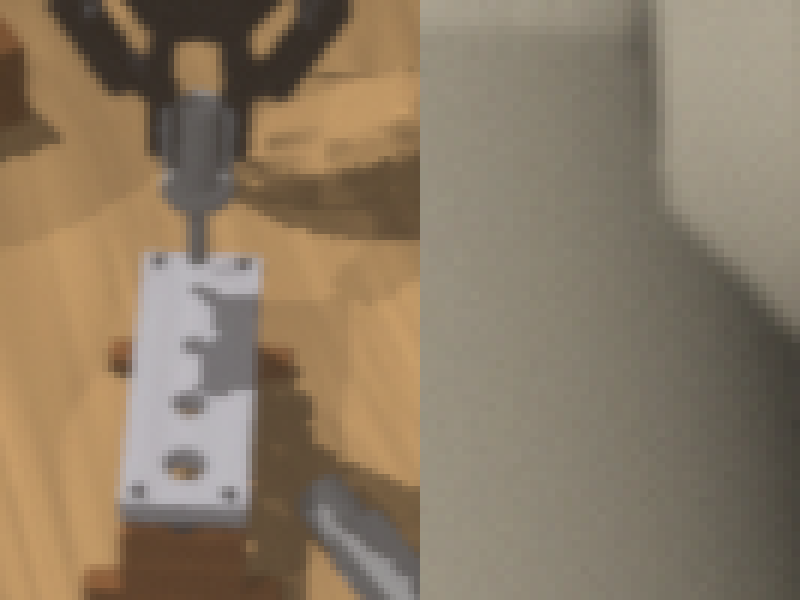

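The crop shows the pin tip at about (199,261), full image (327.7,178), just above hole 0 and close to its column. The top view is blocked by the arm. I'll measure the tip against the hole in the side view only, so the camera bias cancels out.

```bash
python3 - <<'E'
from h import *
p=np.load('pics/s3.npz')['p'];g=cv2.cvtColor(p,cv2.COLOR_RGB2GRAY)
print(g[168:184,320:336])
zt=.2208-.1335
for v in(178.4,177.1): print(ray('side',327.7,v,zt))
print('pred image of tip if centred on TCP', proj('side',[.6103,.0422,zt]), proj('side',[.6103+.0,.0422,.07]))
E
```

```text
[[143 141 125 105  97  97  97  96  95  95  94  92  94 108 108  99]
 [142 144 141 122 103  97  95  95  94  92  93  97 114 133 137 133]
 [141 144 146 142 131 115 100  91  90 103 113 131 143 145 145 142]
 [141 141 145 147 144 131 107  89  89 112 136 148 153 149 147 145]
 [140 141 143 147 147 138 113  94  91 114 141 152 154 152 148 145]
 [142 142 145 147 148 140 116  96  91 115 140 152 154 152 148 146]
 [142 142 144 146 147 141 116  96  91 113 138 150 153 153 149 146]
 [143 141 144 146 147 141 117  95  91 113 137 149 153 153 149 146]
 [150 147 145 148 150 143 118  95  91 113 138 149 155 155 153 148]
 [151 130 143 165 172 164 129  96  91 123 155 166 168 168 159 151]
 [141 111 141 170 179 176 143 109 105 137 167 176 171 163 138 114]
 [159 145 163 176 181 182 174 160 161 170 170 167 165 161 138 112]
 [177 175 178 180 182 184 184 180 180 180 172 166 165 165 165 165]
 [181 181 181 180 182 184 184 182 180 181 179 177 177 177 178 178]
 [182 182 181 180 182 183 176 158 156 169 176 180 182 181 180 180]
 [182 182 181 181 181 183 167 138 124 130 137 162 177 178 176 176]]
[0.610613   0.03821473 0.0873    ]
[0.61178211 0.04350495 0.0873    ]
pred image of tip if centred on TCP [327.2829229  177.47988481] [327.23418245 182.04135066]
```

>>> apply_moves([
  [[-0.025,0.005,0],[0,0,0],0.1],
  [[-0.025,0.005,0.07],[0,0,0],0.1],
  [[-0.025,0.005,0.13],[0,0,0],0.1],
  [[-0.025,0.005,0.15],[0,0,0],0.1],
  [[-0.025,0.005,0.15],[0,0,0],0.1],
  [[-0.025,0.005,0.15],[0,0,0],0.1],
])

```text
time: 7.15
ee_pos: [0.6104, 0.0388, 0.2062]
tcp_rot: [-180.0, 0.0, 74.5]
wrist_force: [-0.3, 0.4, -1.6]
opening: 0.0187
grasp_force: 39.5
```

>>> apply_moves([
  [[0,0,0.01],[0,0,0],0.1],
  [[0,0,0.02],[0,0,0],0.1],
  [[0,0,0.02],[0,0,0],0.1],
  [[0,0,0.02],[0,0,0],0.1],
])

```text
time: 7.55
ee_pos: [0.6104, 0.0388, 0.2043]
tcp_rot: [-180.0, -0.0, 74.5]
wrist_force: [0.2, 0.5, -1.7]
opening: 0.0189
grasp_force: 39.5
```

```bash
python3 - <<'E'
from h import *
go([.611,.0385,.2035])
p,_=snap('side','s4');g=cv2.cvtColor(p,cv2.COLOR_RGB2GRAY)
print(g[172:196,320:336])
E
```

```text
shift [-0.001  0.006  0.008] turn [-0. -0. -0.] q [  3.6  12.6   7.6  85.    0.  109.1] f [ 0.2  0.5 -1.7] [0.6104 0.0388 0.2043] [-179.99   -0.     74.49]
[[141 137 123 105  96  93  93  91  91  89  91  94  96 102 129 143]
 [142 140 127 106  97  97  96  95  96  96  96  95  94 103 131 144]
 [141 141 132 115 103  99  97  97  97  96  95  94 108 132 144 146]
 [143 142 140 138 131 116 101  93  92  93 105 114 134 148 149 147]
 [150 146 145 147 148 143 115  91  87  95 124 142 150 154 152 149]
 [151 130 143 165 173 171 136  97  91 103 145 165 164 159 155 150]
 [141 110 140 170 181 179 141  99  93 116 159 177 176 165 138 113]
 [159 145 164 178 181 179 142 101  94 119 161 178 173 164 137 106]
 [176 174 178 181 181 180 141 101  94 118 153 166 165 163 157 150]
 [181 181 182 180 182 179 142 101  93 113 147 163 164 166 170 173]
 [182 182 181 181 182 180 142 100  93 113 148 163 169 173 176 178]
 [182 182 182 181 182 180 146 106  96 121 150 164 151 140 161 174]
 [182 183 183 181 183 183 174 142 109 113 124 130 123 117 127 133]
 [183 182 183 181 182 183 184 174 140 116 115 114 114 114 114 114]
 [182 182 182 181 182 184 186 181 148 118 114 114 114 114 112 112]
 [183 183 183 182 183 184 187 182 148 118 113 114 114 115 113 113]
 [183 182 182 182 184 185 187 182 152 121 114 114 114 114 112 113]
 [182 182 181 181 184 186 187 183 171 139 117 114 114 114 113 114]
 [183 182 181 182 184 183 179 174 153 126 115 115 113 114 113 113]
 [184 181 182 182 182 167 150 140 126 117 114 114 114 114 113 114]
 [183 182 181 183 181 152 120 115 114 113 114 115 114 113 113 114]
 [183 182 182 182 181 163 127 111 113 113 114 115 115 114 114 113]
 [182 182 181 182 183 178 146 117 114 114 114 114 115 114 114 114]
 [183 182 182 184 184 183 151 119 115 114 115 115 114 115 114 114]]
```

>>> apply_moves([
  [[0,0,0.005],[0,0,0],0.1],
  [[0,0,0.01],[0,0,0],0.1],
  [[0,0,0.015],[0,0,0],0.1],
  [[0,0,0.02],[0,0,0],0.1],
  [[0,0,0.02],[0,0,0],0.1],
  [[0,0,0.02],[0,0,0],0.1],
])

```text
time: 8.2
ee_pos: [0.6105, 0.0388, 0.2027]
tcp_rot: [180.0, -0.0, 74.5]
wrist_force: [-0.6, -1.0, 4.2]
opening: 0.0191
grasp_force: 40.0
```

Contact, with about 6 N on the plate. I'll press a little further with a small wiggle to confirm it's a real refusal.

>>> apply_moves([
  [[0,0,0.01],[0,0,0],0.1],
  [[0,0,0.01],[0,0,0],0.1],
  [[0.01,0,0.01],[0,0,0],0.1],
  [[0,0.01,0.01],[0,0,0],0.1],
  [[-0.01,0,0.01],[0,0,0],0.1],
  [[0,-0.01,0.01],[0,0,0],0.1],
  [[0,0,0.01],[0,0,0],0.1],
  [[0,0,0.01],[0,0,0],0.1],
  [[0,0,0.01],[0,0,0],0.1],
])

```text
time: 9.1
ee_pos: [0.6106, 0.0388, 0.2017]
tcp_rot: [180.0, -0.0, 74.5]
wrist_force: [-1.7, 0.9, 4.6]
opening: 0.0189
grasp_force: 40.3
```

Hole 0 refuses it, so I'll lift, move one pitch (38 mm) along the row and try hole 1.

>>> apply_moves([
  [[0,0,-0.08],[0,0,0],0.1],
  [[0,0,-0.08],[0,0,0],0.1],
  [[-0.2,0,-0.08],[0,0,0],0.1],
  [[-0.38,0,-0.08],[0,0,0],0.1],
  [[-0.38,0,-0.07],[0,0,0],0.1],
  [[-0.38,0,-0.05],[0,0,0],0.1],
  [[-0.38,0,-0.05],[0,0,0],0.1],
])

```text
time: 9.8
ee_pos: [0.6002, 0.0022, 0.2057]
tcp_rot: [-179.9, -0.0, 74.5]
wrist_force: [-0.2, 0.8, -1.0]
opening: 0.0187
grasp_force: 39.5
```

```bash
python3 - <<'E'
from h import *
go([.6003,.0022,.2067])
p,_=snap('side','s5');g=cv2.cvtColor(p,cv2.COLOR_RGB2GRAY)
print(g[178:200,319:335])
E
```

```text
shift [-0.     0.001 -0.01 ] turn [-0.002 -0.    -0.001] q [  0.2  11.1   6.   85.    0.  105.7] f [-0.2  0.8 -1. ] [0.6002 0.0022 0.2057] [-179.95   -0.     74.47]
[[169 142 120 128 111  92  92  92  90  87  84  82 104 108 144 146]
 [172 148 135 125 103  94  93  92  90  86  84  83  92  95 125 133]
 [175 166 147 120  99  97  95  92  90  87  84  84  91  99 133 160]
 [176 176 145 109  98  98  96  94  91  91  90  92  95  98 137 168]
 [180 180 156 120 101  98  97  97  96  95  95  95  94 101 149 174]
 [181 183 175 145 113 101  98  98  97  97  96  95 101 128 156 166]
 [181 183 181 175 157 133 108  96  92  93 102 122 151 161 163 163]
 [182 183 183 180 177 169 139 102  86  93 142 168 177 170 164 162]
 [183 184 183 183 181 179 148 108  89  96 153 180 181 172 165 162]
 [183 183 183 183 182 179 149 109  93 106 156 181 182 172 165 163]
 [183 185 184 182 182 180 149 110  95 108 156 179 181 172 165 162]
 [184 184 183 182 182 181 149 109  94 105 148 168 169 166 165 165]
 [183 183 182 182 183 180 150 110  94 104 143 163 164 166 173 177]
 [184 184 183 182 183 181 150 109  92 101 140 162 167 174 181 181]
 [184 185 183 182 183 181 149 107  93 100 135 164 174 177 179 178]
 [184 183 183 182 183 182 162 125 100 103 118 132 135 136 135 135]
 [184 184 182 182 183 184 179 150 123 115 114 117 116 116 116 116]
 [184 183 182 182 183 186 186 179 167 140 118 115 115 115 115 113]
 [185 183 183 182 183 186 188 184 159 127 116 115 115 114 115 114]
 [184 183 182 182 184 186 188 184 154 123 115 114 115 115 114 114]
 [185 183 182 183 184 185 188 186 175 143 118 115 115 115 115 114]
 [184 182 182 182 184 185 184 182 177 147 119 115 115 115 115 115]]
```

>>> apply_moves([
  [[0,0,0.01],[0,0,0],0.1],
  [[0,0,0.02],[0,0,0],0.1],
  [[0,0,0.03],[0,0,0],0.1],
  [[0,0,0.035],[0,0,0],0.1],
  [[0,0,0.04],[0,0,0],0.1],
  [[0,0,0.04],[0,0,0],0.1],
  [[0,0,0.04],[0,0,0],0.1],
])

```text
time: 10.55
ee_pos: [0.6003, 0.0022, 0.2026]
tcp_rot: [180.0, -0.0, 74.5]
wrist_force: [-0.7, 1.3, 2.4]
opening: 0.0187
grasp_force: 39.9
```

>>> apply_moves([
  [[0.0,0,0.01],[0,0,0],0.1],
  [[0.006,0,0.01],[0,0,0],0.1],
  [[0.004,0.004,0.01],[0,0,0],0.1],
  [[0,0.006,0.01],[0,0,0],0.1],
  [[-0.004,0.004,0.01],[0,0,0],0.1],
  [[-0.006,0,0.01],[0,0,0],0.1],
  [[-0.004,-0.004,0.01],[0,0,0],0.1],
  [[0,-0.006,0.01],[0,0,0],0.1],
  [[0,0,0.01],[0,0,0],0.1],
  [[0,0,0.01],[0,0,0],0.1],
])

```text
time: 11.55
ee_pos: [0.6003, 0.0022, 0.2012]
tcp_rot: [-180.0, 0.0, 74.5]
wrist_force: [1.8, 2.3, 3.1]
opening: 0.0189
grasp_force: 40.0
```

>>> apply_moves([
  [[0,0,0.005],[0,0,0],0.1],
  [[0,0,0.01],[0,0,0],0.1],
  [[0,0,0.01],[0,0,0],0.1],
  [[0,0,0.01],[0,0,0],0.1],
])

```text
time: 11.95
ee_pos: [0.6003, 0.0022, 0.2005]
tcp_rot: [180.0, -0.0, 74.5]
wrist_force: [1.3, 1.9, 5.4]
opening: 0.0189
grasp_force: 40.0
```

```bash
python3 - <<'E'
from h import *
F=[]
for k in range(6):
    p,_=imaging.camera('side'); F.append(sensors.get_obs()['wrist_force'])
print(np.round(F,1),np.mean(F,0)); go([.6003,.0022,.2])
g=cv2.cvtColor(p,cv2.COLOR_RGB2GRAY);np.savez('pics/s6.npz',p=p)
print(g[178:200,319:335])
E
```

```text
[[1.5 1.6 5. ]
 [1.2 2.9 3.5]
 [1.5 2.1 5.6]
 [0.4 2.4 6. ]
 [0.5 2.  5.5]
 [1.7 1.7 5.2]] [1.11376971 2.1218755  5.1428681 ]
shift [ 0.    -0.     0.005] turn [ 0. -0. -0.] q [  0.2  11.    5.4  84.3   0.  105.7] f [1.7 1.7 5.2] [0.6003 0.0022 0.2005] [ 1.7999e+02 -1.0000e-02  7.4490e+01]
[[169 146 108  90  77  78  89  92  90  87  83  74  76  94 127 130]
 [174 160 130 118 110  96  92  92  91  88  84  78  88 106 145 135]
 [176 175 159 142 118  96  94  93  90  87  84  84 106 109 130 154]
 [177 179 160 129 104  95  93  92  89  87  84  85  97 102 125 161]
 [179 179 156 119  99  97  95  93  90  87  88  92  96 102 133 165]
 [181 180 157 119  99  98  97  95  92  93  95  96  96  97 130 157]
 [181 181 166 130 104  97  98  97  95  95  97  95  94 111 144 159]
 [183 183 177 159 132 111 100  94  93  92  94 101 115 141 159 162]
 [183 183 182 178 170 155 126 100  89  90 117 149 158 160 163 163]
 [183 184 183 182 181 177 144 107  91  94 144 167 166 163 164 163]
 [183 184 183 182 182 180 148 110  93  96 152 176 169 164 164 163]
 [184 184 183 182 182 180 149 109  94  96 151 172 167 164 164 162]
 [184 184 182 182 182 181 150 111  93  95 142 164 165 165 165 164]
 [184 184 183 182 183 182 150 111  93  94 139 162 165 167 174 177]
 [184 184 182 182 183 180 148 108  92  93 134 159 169 174 176 176]
 [184 183 182 182 182 183 160 122  99  93 114 127 133 135 134 135]
 [184 184 182 181 183 184 179 162 127 109 112 115 117 116 116 116]
 [184 183 182 183 183 185 186 180 146 118 114 115 115 115 115 114]
 [185 183 182 183 183 185 187 182 148 118 114 114 115 115 115 115]
 [185 183 182 183 184 186 186 163 131 116 115 116 115 115 114 113]
 [185 183 182 182 183 186 187 177 144 119 115 114 115 115 115 114]
 [185 182 182 182 184 185 185 180 148 120 116 115 114 115 115 114]]
```

A steady sideways force of about 2 N along +y suggests the bevel is sitting on the rim. I'll ease along tool +x.

>>> apply_moves([
  [[0.004,0,0],[0,0,0],0.1],
  [[0.004,0,0],[0,0,0],0.1],
  [[0.008,0,0],[0,0,0],0.1],
  [[0.008,0,0],[0,0,0],0.1],
])

```text
time: 12.65
ee_pos: [0.6005, 0.0027, 0.2005]
tcp_rot: [180.0, 0.0, 74.5]
wrist_force: [1.5, 0.1, 5.2]
opening: 0.0186
grasp_force: 40.1
```

>>> apply_moves([
  [[0.004,0,0],[0,0,0],0.1],
  [[0.004,0,0],[0,0,0],0.1],
  [[0.008,0,0],[0,0,0],0.1],
  [[0.008,0,0],[0,0,0],0.1],
])

```text
time: 13.05
ee_pos: [0.6006, 0.0032, 0.2004]
tcp_rot: [180.0, 0.1, 74.5]
wrist_force: [0.0, -0.9, 5.7]
opening: 0.0191
grasp_force: 40.1
```

>>> apply_moves([
  [[0.003,0,0],[0,0,0],0.1],
  [[0.006,0,0],[0,0,0],0.1],
  [[0.009,0,0],[0,0,0],0.1],
  [[0.012,0,0],[0,0,0],0.1],
  [[0.012,0,0],[0,0,0],0.1],
])

```text
time: 13.55
ee_pos: [0.6008, 0.0039, 0.2004]
tcp_rot: [180.0, 0.1, 74.4]
wrist_force: [-0.1, -2.4, 5.4]
opening: 0.0187
grasp_force: 40.2
```

>>> apply_moves([
  [[0.003,0,0],[0,0,0],0.1],
  [[0.006,0,0],[0,0,0],0.1],
  [[0.009,0,0],[0,0,0],0.1],
  [[0.012,0,0],[0,0,0],0.1],
  [[0.012,0,0],[0,0,0],0.1],
])

```text
time: 14.05
ee_pos: [0.601, 0.0056, 0.1995]
tcp_rot: [-179.9, 0.1, 74.5]
wrist_force: [-0.0, -2.3, -0.3]
opening: 0.0192
grasp_force: 39.6
```

The pin dropped in at y≈5 mm, so my try at hole 0 was about 3 mm off centre along the row. I'll centre it here first, then go back and try hole 0 properly before the final insertion.

>>> apply_moves([
  [[-0.004,0,0],[0,0,0],0.1],
  [[-0.006,0,0.015],[0,0,0],0.1],
  [[-0.006,0,0.03],[0,0,0],0.1],
  [[-0.006,0,0.04],[0,0,0],0.1],
  [[-0.006,0,0.04],[0,0,0],0.1],
  [[-0.006,0,0.04],[0,0,0],0.1],
])

```text
time: 14.65
ee_pos: [0.6011, 0.0055, 0.196]
tcp_rot: [-180.0, 0.0, 74.5]
wrist_force: [0.1, -1.0, -2.1]
opening: 0.0188
grasp_force: 39.5
```

>>> apply_moves([
  [[0,0,-0.05],[0,0,0],0.1],
  [[0,0,-0.1],[0,0,0],0.1],
  [[0,0,-0.16],[0,0,0],0.1],
  [[0,0,-0.16],[0,0,0],0.1],
  [[0.2,0,-0.16],[0,0,0],0.1],
  [[0.38,0,-0.16],[0,0,0],0.1],
  [[0.38,0,-0.13],[0,0,0],0.1],
  [[0.38,0,-0.09],[0,0,0],0.1],
  [[0.38,0,-0.085],[0,0,0],0.1],
  [[0.38,0,-0.08],[0,0,0],0.1],
  [[0.38,0,-0.075],[0,0,0],0.1],
  [[0.38,0,-0.07],[0,0,0],0.1],
  [[0.38,0,-0.07],[0,0,0],0.1],
  [[0.38,0,-0.07],[0,0,0],0.1],
])

```text
time: 16.05
ee_pos: [0.6114, 0.0419, 0.2035]
tcp_rot: [180.0, 0.0, 74.5]
wrist_force: [-0.2, -0.3, -0.1]
opening: 0.0187
grasp_force: 39.7
```

>>> apply_moves([
  [[0,0,0.01],[0,0,0],0.1],
  [[0,0,0.02],[0,0,0],0.1],
  [[0,0,0.02],[0,0,0],0.1],
  [[0,0,0.02],[0,0,0],0.1],
  [[0,0,0.02],[0,0,0],0.1],
])

```text
time: 16.55
ee_pos: [0.6115, 0.042, 0.2019]
tcp_rot: [180.0, -0.0, 74.5]
wrist_force: [-0.6, -0.2, 5.2]
opening: 0.0191
grasp_force: 40.2
```

>>> apply_moves([
  [[0,0,0.01],[0,0,0],0.1],
  [[0.005,0,0.01],[0,0,0],0.1],
  [[0,0.005,0.01],[0,0,0],0.1],
  [[-0.005,0,0.01],[0,0,0],0.1],
  [[0,-0.005,0.01],[0,0,0],0.1],
  [[0,0,0.01],[0,0,0],0.1],
  [[0,0,0.01],[0,0,0],0.1],
])

```text
time: 17.25
ee_pos: [0.6115, 0.042, 0.2012]
tcp_rot: [179.9, -0.0, 74.5]
wrist_force: [-1.7, -0.6, 6.8]
opening: 0.019
grasp_force: 40.4
```

Hole 0 refuses it when centred, at about 8 N. Back to hole 1.

>>> apply_moves([
  [[0,0,-0.05],[0,0,0],0.1],
  [[0,0,-0.1],[0,0,0],0.1],
  [[0,0,-0.1],[0,0,0],0.1],
  [[-0.2,0,-0.1],[0,0,0],0.1],
  [[-0.38,0,-0.1],[0,0,0],0.1],
  [[-0.38,0,-0.1],[0,0,0],0.1],
  [[-0.38,0,-0.06],[0,0,0],0.1],
  [[-0.38,0,-0.04],[0,0,0],0.1],
  [[-0.38,0,-0.03],[0,0,0],0.1],
  [[-0.38,0,-0.02],[0,0,0],0.1],
  [[-0.38,0,-0.01],[0,0,0],0.1],
  [[-0.38,0,0],[0,0,0],0.1],
  [[-0.38,0,0],[0,0,0],0.1],
  [[-0.38,0,0],[0,0,0],0.1],
])

```text
time: 18.65
ee_pos: [0.6012, 0.0054, 0.2001]
tcp_rot: [-180.0, 0.0, 74.5]
wrist_force: [0.9, -1.7, -1.1]
opening: 0.019
grasp_force: 39.5
```

It's in freely again, so I'll lower it most of the way.

>>> apply_moves([
  [[0,0,0.03],[0,0,0],0.1],
  [[0,0,0.06],[0,0,0],0.1],
  [[0,0,0.1],[0,0,0],0.1],
  [[0,0,0.14],[0,0,0],0.1],
  [[0,0,0.14],[0,0,0],0.1],
])

```text
time: 19.15
ee_pos: [0.601, 0.0054, 0.1853]
tcp_rot: [-179.9, 0.0, 74.5]
wrist_force: [0.1, -2.0, -3.6]
opening: 0.0188
grasp_force: 39.4
```

>>> apply_moves([
  [[0,0,0.04],[0,0,0],0.1],
  [[0,0,0.08],[0,0,0],0.1],
  [[0,0,0.12],[0,0,0],0.1],
  [[0,0,0.16],[0,0,0],0.1],
  [[0,0,0.19],[0,0,0],0.1],
  [[0,0,0.19],[0,0,0],0.1],
  [[0,0,0.19],[0,0,0],0.1],
])

```text
time: 19.85
ee_pos: [0.6011, 0.0054, 0.1669]
tcp_rot: [-180.0, 0.0, 74.5]
wrist_force: [0.1, -2.0, -3.2]
opening: 0.0185
grasp_force: 39.5
```

>>> apply_moves([
  [[-0.004,0,0.02],[0,0,0],0.1],
  [[-0.004,0,0.03],[0,0,0],0.1],
  [[-0.004,0,0.04],[0,0,0],0.1],
  [[-0.004,0,0.045],[0,0,0],0.1],
  [[-0.004,0,0.05],[0,0,0],0.1],
  [[-0.004,0,0.055],[0,0,0],0.1],
  [[-0.004,0,0.055],[0,0,0],0.1],
  [[-0.004,0,0.055],[0,0,0],0.1],
])

```text
time: 20.65
ee_pos: [0.601, 0.0051, 0.1616]
tcp_rot: [-180.0, -0.0, 74.5]
wrist_force: [0.7, -0.2, -1.4]
opening: 0.0188
grasp_force: 39.5
```

>>> apply_moves([
  [[0,0,0.005],[0,0,0],0.1],
  [[0,0,0.01],[0,0,0],0.1],
  [[0,0,0.015],[0,0,0],0.1],
  [[0,0,0.02],[0,0,0],0.1],
  [[0,0,0.02],[0,0,0],0.1],
  [[0,0,0.02],[0,0,0],0.1],
])

```text
time: 21.25
ee_pos: [0.6011, 0.0051, 0.1602]
tcp_rot: [180.0, -0.0, 74.5]
wrist_force: [-2.8, -0.0, 6.0]
opening: 0.0191
grasp_force: 40.2
```

The collar is home, with the plate pushing back at about 7.6 N. I'll ease off, release and lift away.

>>> apply_moves([
  [[0,0,-0.008],[0,0,0],0.1],
  [[0,0,-0.008],[0,0,0],0.1],
  [[0,0,-0.008],[0,0,0],0.3],
  [[0,0,-0.008],[0,0,0],0.5],
  [[0,0,-0.008],[0,0,0],0.9],
  [[0,0,-0.008],[0,0,0],0.9],
  [[0,0,-0.008],[0,0,0],0.9],
  [[0,0,-0.008],[0,0,0],0.9],
  [[0,0,-0.008],[0,0,0],0.9],
])

```text
time: 22.15
ee_pos: [0.6011, 0.0051, 0.1605]
tcp_rot: [-180.0, 0.0, 74.5]
wrist_force: [0.3, 0.1, -0.1]
opening: 0.0769
grasp_force: 0.0
```

>>> apply_moves([
  [[0,0,-0.2],[0,0,0],0.9],
  [[0,0,-0.5],[0,0,0],0.9],
  [[0,0,-0.9],[0,0,0],0.9],
  [[0,0,-0.98],[0,0,0],0.9],
  [[0,0,-0.98],[0,0,0],0.9],
])

```text
time: 22.65
ee_pos: [0.6017, 0.005, 0.2603]
tcp_rot: [179.8, -0.1, 74.5]
wrist_force: [0.2, 0.8, -0.4]
opening: 0.0768
grasp_force: 0.0
```

```bash
python3 - <<'E'
from h import *
o=sensors.get_obs();print(o['time'],o['ee_pos'],o['opening'],o['wrist_force'])
p,d=snap('side','s7')
P=pts('side',d)[130:215,305:350].reshape(-1,3);q=P[(P[:,2]>.108)&(P[:,2]<.135)&(abs(P[:,1])<.04)];print(len(q),q.mean(0),q[:,2].max())
cv2.imwrite('pics/v7.png',np.hstack([cv2.resize(p[100:240,280:360,::-1],(340,595),interpolation=3),cv2.resize(p[100:350,215:400,::-1],(440,595))]))
E
```

```text
22.65 [0.60168816 0.00504439 0.26030466] 0.07680843259405858 [ 0.21722155  0.82552001 -0.35645157]
58 [5.99187983e-01 5.16393331e-04 1.18316333e-01] 0.12473873555134951
```

View pics/v7.png

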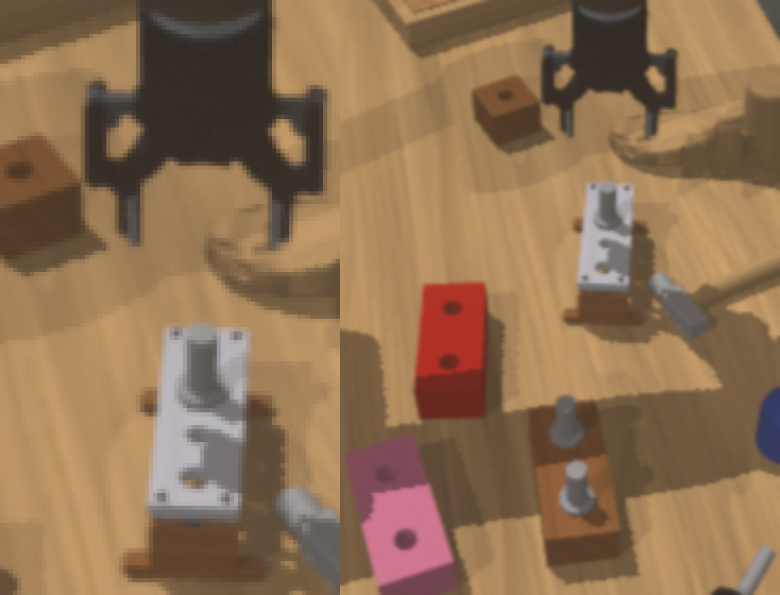

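The picture shows the pin standing upright in hole 1 at about (203,360), its collar flat on the plate. Its top measures about 0.122 m, which is where it should be. The gripper is clear, and the rack pins and other things are undisturbed.

```bash
python3 -c "
from h import *
print(bot.job_done())"
```

```text
the job is handed in; nothing more can be done
None
```

The pin is the 10 mm one: the 7.2 mm hole refused it and the 11.2 mm hole took it, and it now stands there with its collar flat on the plate, released, after 22.7 s with no more than about 9 N read on the plate; my first try at the 7.2 mm hole was about 3 mm off centre, so I repeated it centred before the final insertion.

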